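# Home the feed carriage and press its keyed shaft into the pulley hub

### The arm

A 6-joint arm with a two-finger parallel gripper is mounted at the origin on the work surface. World frame = base frame: x ahead of the robot, y to its left, z up, the work surface at z = 0. Lengths are in m, angles in rad, forces in N, time in s.
With the tool pointing down it reaches from about 0.35 to 0.85 m from the base axis. Payload 8.1 kg.
Tool frame: the origin (TCP) lies midway between the tips of the shut fingers; the grasp point (between the pads) lies 19 mm behind it; z points along the fingers, y is the line along which they close (so a half turn about z gives the same grasp; the last joint's range is limited). The gripper opens to 93 mm and grips with 3 to 60 N. Pads are 15 mm wide; open, the fingers measure 128 mm over their backs; the gripper's body (75 mm by 188 mm) begins 65 mm behind the grasp point.
Start: joints at [-1.276, 0.13, 1.488, -0, 1.523, -0.085], TCP at [0.222, -0.557, 0.191] pointing down, gripper open.
Joint ranges: [-2.96, 2.96], [-0.89, 2.26], [0.02, 2.5], [-1.34, 4.48], [0, 2.73], [-2.66, 2.66]. Speed limits (rad/s): [2.39, 2.39, 2.79, 3.14, 3.14, 3.14].

### API

Orientations are given as a rotation vector (axis times angle).
In Python, from plant import read_state, read_camera, get_calibration, close_job gives the robot as it stands.
- The arm moves only by the shell command python3 -m crank 'ROWS' [FORCE]. ROWS is JSON, a list that holds one entry, the list of rows, each a list of 7 numbers: the gripper's target within -1 to 1 (fully open at 1, half-way at 0, shut at -1), then the shift along the tool's x, y, z as a fraction of full scale, then the turn, a rotation vector about the tool's x, y, z as a fraction of full scale. In form: [[[grip, x, y, z, rx, ry, rz], ...]]. A call has exactly 5 rows; each row is the pose to reach, as a shift and turn from the pose commanded when the call began, along the tool's axes at that moment; what a row does not reach only later rows make up. Full scale, the value 1, is 0.5 m for a shift and 90 degrees for a turn. A row lasts 1/8 s, in which the tool goes at most 62.5 mm and 10.7 degrees, less where a joint would pass 70% of its speed; a pose out of reach is approached as far as the arm can. A call with a number of a shift or a turn outside -1 to 1 is refused whole. A call with a gripper value outside its range is refused whole. The fingers move at their own pace and stop on an object; FORCE is the grip in N (left out, the last holds). Time passes only in rows, so rows that repeat a pose let the fingers close, or fill a call up. It gives the time, the measured TCP pose, the force, the opening and the grip force at its end, in the units of the state.
- read_state(): the state, without advancing time (a new reading comes with each control period).
- read_camera(name): name is "scene" or "side" or "wrist"; returns the picture (384x512x3 uint8, red, green, blue); there is no depth.
- get_calibration(name): a dict with "fx", "fy", "cx", "cy" (pixels), "eye" and "orientation" of the camera in the world; the wrist camera has in their place "mount" (4x4, takes a point from camera to tool coordinates, whose origin is the TCP and whose axes are the flange's). Camera axes: x right, y down, z forward; pixel columns grow to the right and rows downward; lengths in m; the calibration is good to about 2 mm. A picture is of the moment at which its call begins: read the wrist's pose just before it. get_calibration takes no time and is no camera call.
- close_job(): hands the job in; it is judged then, once.
The state is a dict: "t": time; "q": joint angles; "dq": joint speeds; "joint_torque": joint torques, N m; "tool_pos": TCP position; "orientation": TCP orientation; "force": force on the tool from outside, world axes, zero at the start; "wrist_torque": the same for the moment, N m; "opening": finger opening in m; "gripper_force": force on a finger pad.
Only numpy, scipy, OpenCV 4.12 (cv2) and the standard library are available. Lean on these libraries where they do the work, as an engineer would, in place of code of your own. Each camera call takes 0.05 s, during which the arm holds its last target. There are 200 camera calls.

### The job

Wind the handwheel of the small feed unit counter-clockwise (seen from above) until its carriage is up against the end stop; do not shove the carriage along by hand. Then lift the keyed shaft out of its black stand and push it into the bore of the toothed pulley hub on the carriage, turning it until its key slips into the keyway, and keep pushing against the spring until the collar sits fully home on the hub. Finish while still gripping the shaft and holding it pressed home, with the carriage still at its stop and the tin, wrench and circuit board left where they were.

Things in the scene. Friction and masses are not known exactly. Their poses are not given: they have to be found in the camera images.
- stage: Fixed grey base plate of the feed unit, 140 x 350 x 12 mm, with two guide rods along its y axis. Origin on the table, z up; it reaches from y = -188 to +163 mm. The handwheel's upright axis is at x = -15, y = -120 mm; the end stop, a dark stud on an aluminium cross block 48 mm high, is at the +y end. The carriage slides along +y to the stop.
- handwheel (a joint): Angle (rad) of the dark steel handwheel (ring 98 mm across, top 61 mm above the table, upright axis). Grows counter-clockwise seen from above. Pinion and rack move the carriage 9 mm towards the stop per rad; the wheel is blocked at 7.78 rad, carriage at the stop. Starts between 0.5 and 3.9 and stays where it is left. Turning takes about 1.5 N at the crank grip.
- crank_top (a point): Centre of the top end of the black crank grip: an upright round handle, 16 mm in diameter and 44 mm tall (top at 106 mm, foot at 62 mm above the table), 40 mm from the wheel's axis. It spins freely on its own pin, so a gripper need not turn while leading it round.
- carriage: Aluminium block 110 x 80 mm, top 36 mm above the table, that slides on the rods and carries the pulley hub at its middle. A toothed rack reaches from it to the handwheel. Origin on the table's level below the hub's axis, axes as the stage's.
- home (a point): Point fixed to the stage where the centre of the hub's mouth is when the carriage is against its stop (78 mm above the table).
- hub_mouth (a point): Centre of the mouth (top face) of the toothed pulley hub, 56 mm across, 42 mm high, upright bore 22 mm in diameter. Its x axis points from the bore's centre to the keyway, a slot 9 mm wide that runs the whole height, out to 15.5 mm from the axis. z up. The hub can be turned, but very stiffly (0.4 N m), so it stays as it is.
- spring_seat (a joint): Travel (m) of the sprung disc in the bore: 0 at rest with its top 30 mm below the mouth, 0.010 when the shaft is fully home. It pushes up with 6 N at rest and 8 N at 0.010.
- shaft_grip (a point): Centre of the flat aluminium grip bar on top of the keyed steel shaft (0.14 to 0.26 kg): 40 mm along x, 16 mm across y, 30 mm high. Below it is a collar 44 mm across, 6 mm thick, its underside 21 mm below this point, with a small lug at +x (out to 30 mm) above the key. z up along the shaft.
- shaft_collar (a point): Centre of the collar's underside on the same shaft, 21 mm below shaft_grip, same axes. It rests on the hub's mouth when the shaft is fully home and on the stand at the start.
- shaft: The whole keyed shaft, loose. Origin at the centre of its tip, 61 mm below shaft_grip, same axes. Under the collar it is 20 mm in diameter and 40 mm long, tip chamfered. The key on its +x side is 6 mm wide, reaches 14 mm from the axis and runs from 14 to 34 mm above the tip: the plain last 14 mm enter the bore first.
- stand: Fixed black block 75 x 75 x 50 mm with a round hole, 32 mm in diameter, in the middle of its top, in which the shaft stands, collar on the block's top. Origin under its centre. It stands to the left or to the right of the feed unit.
- tip_tin: Bystander: round dark steel tin of tip cleaner with a copper-wool dome, 68 mm across, 47 mm high, loose, on the side where the stand is not. Origin under its centre.
- wrench: Bystander: steel wrench 160 mm long lying on the table beyond the feed unit.
- board: Bystander: dark green circuit board 70 x 100 x 4 mm lying on the table beyond the feed unit. Origin under its centre.
Things that resemble listed ones, but are neither listed nor needed, are in the scene too. What is shaped like the shaft but yellow is not meant. Leave any green look-alike of the stand alone.

How it is judged:
By the outcome, as a careful person would: the job done as asked, in the order asked, and still so for the second after the job is handed in, while the arm keeps its last pose, push and grip.
It also fails if it takes over 62 s, if anything falls off the work surface, if the arm or the gripper's body presses on something with over 40 N, if the wrist force passes 120 N, or if a joint passes its speed limit or range.

## Working session

There is one attempt and no reset: what is moved stays moved. The work goes in short steps, Python scripts to look and compute and a shell command to move; the robot and the scene stay as the last step left them, time stands still between calls to the robot, and variables do not carry over. Pictures are saved under pics/ and viewed, at most 10 in all, crops included, and the job is handed in when it is done.

```bash
ls; mkdir -p pics; python3 - <<'E'
from plant import *
import cv2,numpy as np
np.set_printoptions(precision=4,suppress=True)
print(read_state())
for n in("scene","side","wrist"):
    cv2.imwrite(f"pics/{n}0.png",read_camera(n)[:,:,::-1]); print(n,get_calibration(n))
E
```

```text
pics
{'t': 0.0, 'q': array([-1.2764,  0.1311,  1.4893, -0.    ,  1.523 , -0.0854]), 'dq': array([ 0.0004,  0.0014,  0.0023,  0.0006, -0.0011, -0.0005]), 'joint_torque': array([  0.0016, -55.9836, -49.1757,   0.0771,   0.0354,  -0.0001]), 'tool_pos': array([ 0.2223, -0.5566,  0.1898]), 'orientation': array([-3.0834, -0.5926,  0.0003]), 'force': array([-0.8924, -1.6773,  0.481 ]), 'wrist_torque': array([-0.0271,  0.0065, -0.0095]), 'gripper_force': 0.0, 'opening': 0.09268268612933908}
scene {'fx': 418.2348422649218, 'fy': 418.2348422649218, 'cx': 257.3148281630347, 'cy': 190.14226498408502, 'eye': array([ 0.8937, -0.5193,  1.0022]), 'orientation': array([-2.5053, -0.7453,  0.2138])}
side {'fx': 376.9726141732749, 'fy': 376.9726141732749, 'cx': 259.8255390265057, 'cy': 183.08753615581915, 'eye': array([0.3062, 0.5911, 0.8666]), 'orientation': array([-0.554 ,  2.7379, -1.0563])}
wrist {'fx': 321.6158120757069, 'fy': 321.6158120757069, 'cx': 258.63955528277205, 'cy': 188.70606893205868, 'mount': array([[-0.0017, -0.9652, -0.2614,  0.072 ],
       [ 1.    , -0.0014, -0.0014, -0.001 ],
       [ 0.001 , -0.2614,  0.9652, -0.1948],
       [ 0.    ,  0.    ,  0.    ,  1.    ]])}
```

View pics/scene0.png

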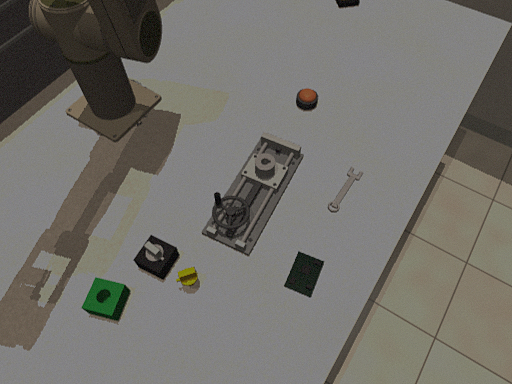

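View pics/side0.png

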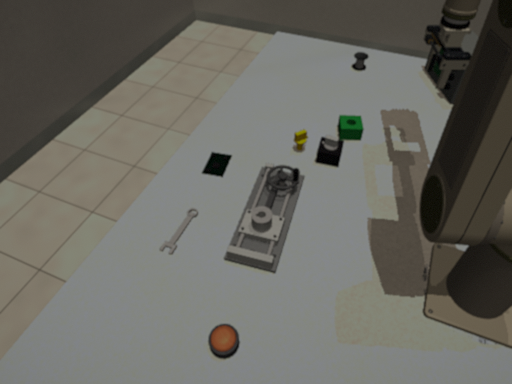

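Candidates in the scene picture:
- **Shaft:** the grey bar at (153,248) in the black stand (157,258). The yellow look-alike is at (188,277) and the green stand at (105,298), so I choose the grey bar in the black block.
- **Feed unit:** crank grip top (217,194), wheel (232,214), hub (265,160), end stop (281,142).
- **Bystanders:** tin (307,98), wrench (345,190), board (304,274).

A close crop will confirm the choice.

```bash
cat > h.py <<'E'
from plant import *
import cv2,numpy as np
from scipy.spatial.transform import Rotation as R
np.set_printoptions(precision=4,suppress=True)
def cam(n,s=None):
    c=get_calibration(n)
    if n=="wrist":
        T=np.eye(4);T[:3,:3]=R.from_rotvec(s["orientation"]).as_matrix();T[:3,3]=s["tool_pos"]
        M=T@c["mount"];return c,M[:3,3],M[:3,:3]
    return c,np.array(c["eye"]),R.from_rotvec(c["orientation"]).as_matrix()
def ray(n,u,v,s=None):
    c,e,A=cam(n,s);return e,A@np.array([(u-c["cx"])/c["fx"],(v-c["cy"])/c["fy"],1])
def atz(n,u,v,z,s=None):
    e,d=ray(n,u,v,s);return e+d*(z-e[2])/d[2]
def proj(n,p,s=None):
    c,e,A=cam(n,s);q=A.T@(np.array(p)-e);return np.array([c["fx"]*q[0]/q[2]+c["cx"],c["fy"]*q[1]/q[2]+c["cy"]])
def to(p,yaw=None):
    "print shift fraction (tool axes) to reach p"
    s=read_state();A=R.from_rotvec(s["orientation"]).as_matrix()
    print("shift/0.5:",A.T@(np.array(p)-s["tool_pos"])/.5,"tool x axis",A[:,0],"y",A[:,1])
E
python3 - <<'E'
from h import *
for n,l in {"scene":dict(crank=(217,194,.106),wheel=(232,214,.061),hub=(265,158,.078),bar=(153,246,.09),stand=(157,250,.05),c1=(203,233,.012),c2=(247,252,.012),tin=(307,98,.04)),"side":dict(crank=(296,170,.106),wheel=(283,177,.061),hub=(262,213,.078),bar=(331,142,.086))}.items():
    l=dict(l) if 0 else l
    for k,(u,v,z) in l.items(): print(n,k,atz(n,u,v,z))
to([0.5,-.3,.3])
im=cv2.imread("pics/scene0.png");a=cv2.resize(im[125:255,195:310],None,fx=4,fy=4,interpolation=3)
b=cv2.resize(im[230:295,130:210],None,fx=4,fy=4,interpolation=3)
b2=cv2.resize(cv2.imread("pics/side0.png")[120:185,280:360],None,fx=4,fy=4,interpolation=3)
cv2.imwrite("pics/c1.png",np.hstack([a,np.vstack([b,b2])]))
E
```

```text
scene crank [ 0.5157 -0.1326  0.106 ]
scene wheel [ 0.5635 -0.1402  0.061 ]
scene hub [0.5461 0.0421 0.078 ]
scene bar [ 0.4663 -0.3236  0.09  ]
scene stand [ 0.4627 -0.3178  0.05  ]
scene c1 [ 0.5151 -0.2075  0.012 ]
scene c2 [ 0.6408 -0.189   0.012 ]
scene tin [0.518  0.3279 0.04  ]
side crank [ 0.5117 -0.1275  0.106 ]
side wheel [ 0.5495 -0.1284  0.061 ]
side hub [0.5493 0.03   0.078 ]
side bar [ 0.4574 -0.3023  0.086 ]
shift/0.5: [ 0.7062 -0.2714 -0.2194] tool x axis [0.9287 0.3707 0.0001] y [ 0.3707 -0.9287 -0.0014]
```

View pics/c1.png

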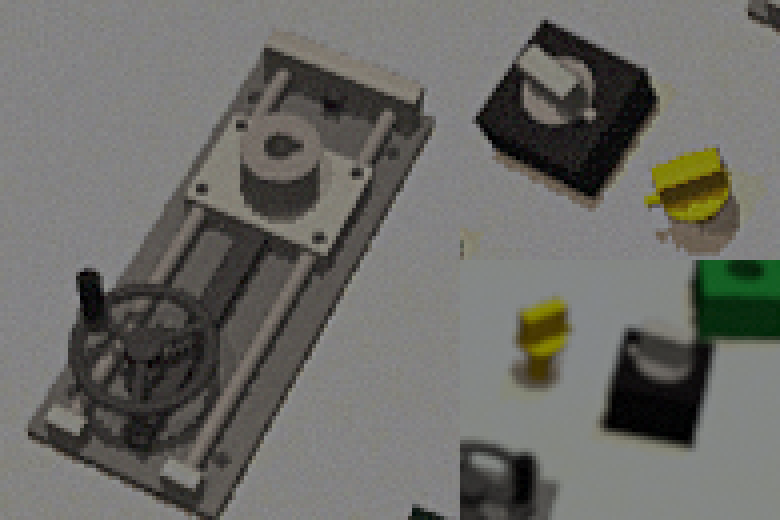

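The crop confirms the choice: the aluminium bar and collar sit in the black stand with the lug at the crop's lower right, scene pixel about (162,259). The yellow piece stands beside it. Next I'll look from above with the wrist camera.

```bash
python3 -m crank '[[[1,0.1,-0.06,-0.02,0,0,0],[1,0.2,-0.12,-0.04,0,0,0],[1,0.3,-0.18,-0.05,0,0,0],[1,0.4,-0.24,-0.06,0,0,0],[1,0.5,-0.3,-0.06,0,0,0]]]'
python3 -m crank '[[[1,0.1,-0.06,-0.02,0,0,0],[1,0.2,-0.12,-0.04,0,0,0],[1,0.3,-0.18,-0.05,0,0,0],[1,0.4,-0.24,-0.06,0,0,0],[1,0.45,-0.26,-0.06,0,0,0]]]'
python3 - <<'E'
from h import *
import pickle
s=read_state();im=read_camera("wrist")[:,:,::-1];pickle.dump(s,open("w1.pkl","wb"));cv2.imwrite("pics/w1.png",im)
cv2.imwrite("pics/w1b.png",cv2.resize(im,(800,600),interpolation=3));print(s["tool_pos"],s["t"],s["force"],s["dq"])
E
```

```text
t: 0.78
tool_pos: [0.4, -0.3238, 0.2212]
orientation: [3.085, 0.592, 0.001]
force: [0.8, -0.1, 0.1]
opening: 0.0929
gripper_force: 0.0
t: 1.4
tool_pos: [0.5612, -0.1182, 0.251]
orientation: [-3.084, -0.597, -0.001]
force: [-0.2, -1.0, 0.2]
opening: 0.093
gripper_force: 0.0
[ 0.5612 -0.1182  0.251 ] 1.4 [-0.2445 -0.9696  0.1733] [ 0.302   0.3227 -0.3161 -0.0168  0.0032  0.3113]
```

View pics/w1b.png

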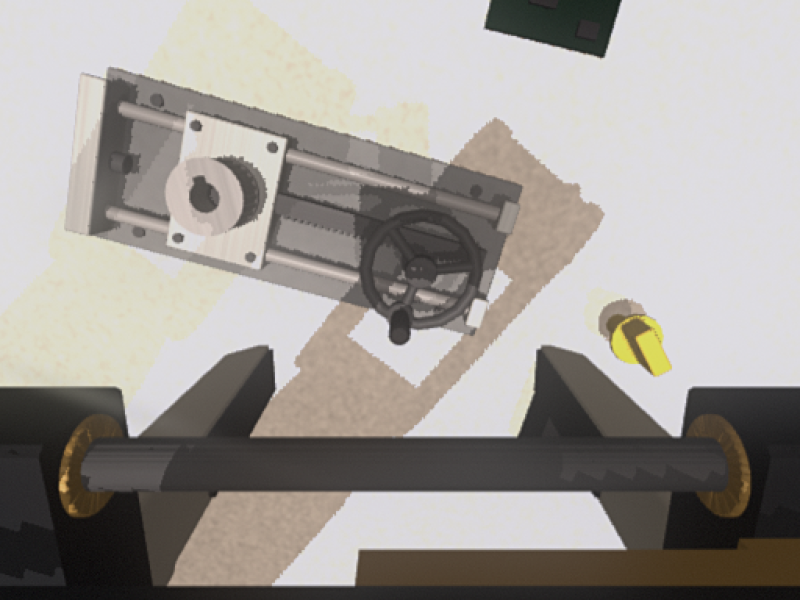

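The wrist view, in the 800x600 picture, shows the wheel centre at about (422,268), the crank top at about (399,337) and the hub mouth at about (204,195) with its keyway towards upper-left. The stage corners are at (112,68), (521,186) and (476,336).

```bash
python3 - <<'E'
from h import *
import pickle
s=pickle.load(open("w1.pkl","rb"));f=1.5625
P={}
for k,(u,v,z) in dict(wheel=(422,268,.061),crank=(399,337,.106),hub=(204,195,.078),A=(112,68,.012),B=(521,186,.012),C=(476,336,.012),key=(198,181,.078),yel=(652,352,.09)).items():
    P[k]=atz("wrist",u/f,v/f,z,s);print(k,P[k])
d=P["A"]-P["B"];print("yaw y axis",np.degrees(np.arctan2(-d[0],d[1])),np.linalg.norm(d))
d=P["B"]-P["C"];print("yaw x axis",np.degrees(np.arctan2(d[1],d[0])),np.linalg.norm(d))
print(P["crank"]-P["wheel"],np.linalg.norm((P["crank"]-P["wheel"])[:2]))
# stage fit from corners A(70,163) B(70,-188) C(-70,-188), wheel(-15,-120)
M=np.array([[.07,.163],[.07,-.188],[-.07,-.188],[-.015,-.12]]);W=np.array([P[k][:2] for k in("A","B","C","wheel")])
mc,wc=M.mean(0),W.mean(0);m,w=M-mc,W-wc
th=np.arctan2((m[:,0]*w[:,1]-m[:,1]*w[:,0]).sum(),(m*w).sum());Rm=np.array([[np.cos(th),-np.sin(th)],[np.sin(th),np.cos(th)]])
t=wc-Rm@mc;print("th",np.degrees(th),t,"res",W-(M@Rm.T+t));ax=Rm@[-.015,-.12]+t;print("axis",ax)
h=Rm.T@(P["hub"][:2]-t);print("hub in stage",h,"wheel ang dir (stage)",np.degrees(np.arctan2(*(Rm.T@(P["crank"][:2]-ax))[::-1])))
to(P["crank"])
E
```

```text
wheel [ 0.5562 -0.1336  0.061 ]
crank [ 0.5117 -0.1324  0.106 ]
hub [0.5506 0.0344 0.078 ]
A [0.6058 0.1524 0.012 ]
B [ 0.6436 -0.1898  0.012 ]
C [ 0.5068 -0.2091  0.012 ]
key [0.5585 0.0411 0.078 ]
yel [ 0.5663 -0.3165  0.09  ]
yaw y axis 6.314166270565428 0.34430501933496627
yaw x axis 8.017257190583702 0.1382345065373085
[-0.0445  0.0011  0.045 ] 0.044526880756109104
th 6.543982710766 [ 0.5549 -0.0139] res [[-0.0001 -0.0036]
 [-0.0023  0.0029]
 [-0.0001 -0.0005]
 [ 0.0025  0.0012]]
axis [ 0.5537 -0.1348]
hub in stage [0.0012 0.0485] wheel ang dir (stage) 170.278556672446
shift/0.5: [-0.1059 -0.0085  0.2888] tool x axis [0.9274 0.3741 0.0012] y [ 0.3741 -0.9274 -0.0012]
```

```bash
python3 -m crank '[[[0.2,-0.05,-0.004,0.1,0,0,0],[0.2,-0.1,-0.008,0.2,0,0,0],[0.0,-0.1,-0.008,0.24,0,0,0],[0,-0.1,-0.008,0.24,0,0,0],[0,-0.1,-0.008,0.24,0,0,0]]]'
python3 - <<'E'
from h import *
import pickle
s=read_state();im=read_camera("wrist")[:,:,::-1];pickle.dump(s,open("w2.pkl","wb"));cv2.imwrite("pics/w2.png",im)
cv2.imwrite("pics/w2b.png",cv2.resize(im,(800,600),interpolation=3));print(s["tool_pos"],s["q"])
to([.514,-.132,.07])
E
```

```text
t: 2.08
tool_pos: [0.514, -0.1365, 0.1334]
orientation: [3.083, 0.593, 0.005]
force: [-0.3, -0.3, 0.5]
opening: 0.0487
gripper_force: 0.0
[ 0.514  -0.1365  0.1334] [-0.3561 -0.0241  1.7539  0.0002  1.4079  0.8348]
shift/0.5: [ 0.0027 -0.0088  0.1272] tool x axis [0.9286 0.3709 0.0033] y [ 0.3709 -0.9287  0.0029]
```

View pics/w2b.png

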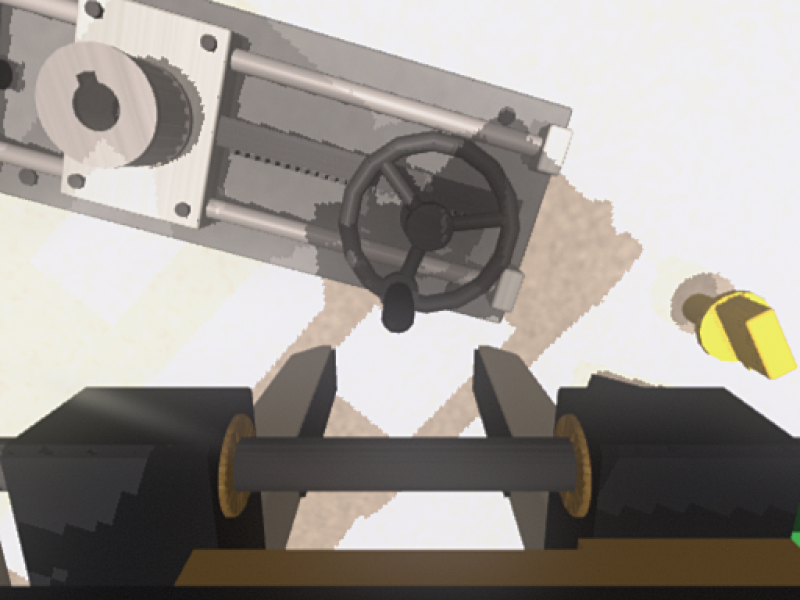

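The crank top is now at about (398,317), between the fingers and a little above their tips, which sit at (335,350) and (475,350). The wheel ring's centre is at (430,223). The hub mouth is at (96,104) with its keyway towards (88,78).

```bash
python3 - <<'E'
from h import *
import pickle
s=pickle.load(open("w2.pkl","rb"));f=1.5625
for k,(u,v,z) in dict(wheel=(430,223,.061),crank=(398,316,.106),hub=(96,104,.078),bore=(96,104,.078),key=(86,78,.078)).items():
    print(k,atz("wrist",u/f,v/f,z,s))
print("tcp px",proj("wrist",s["tool_pos"],s)*f)
c=atz("wrist",398/f,316/f,.106,s);c[2]=.07;to(c)
E
```

```text
wheel [ 0.5552 -0.1336  0.061 ]
crank [ 0.5141 -0.132   0.106 ]
hub [0.5504 0.0344 0.078 ]
bore [0.5504 0.0344 0.078 ]
key [0.5598 0.0412 0.078 ]
tcp px [407.2928 339.9486]
shift/0.5: [ 0.0028 -0.0087  0.1272] tool x axis [0.9286 0.3709 0.0033] y [ 0.3709 -0.9287  0.0029]
```

```bash
python3 -m crank '[[[0,0.003,-0.009,0.06,0,0,0],[0,0.003,-0.009,0.127,0,0,0],[0,0.003,-0.009,0.127,0,0,0],[-1,0.003,-0.009,0.127,0,0,0],[-1,0.003,-0.009,0.127,0,0,0]]]' 12
python3 -m crank '[[[-1,0,0,0,0,0,0],[-1,0,0,0,0,0,0],[-1,0,0,0,0,0,0],[-1,0,0,0,0,0,0],[-1,0,0,0,0,0,0]]]'
python3 - <<'E'
from h import *
s=read_state();A=R.from_rotvec(s["orientation"]).as_matrix();print(s["tool_pos"],s["force"])
ax=np.array([.5548,-.1338]);p=s["tool_pos"][:2];a0=np.arctan2(*(p-ax)[::-1]);print(np.degrees(a0),np.linalg.norm(p-ax))
r=.04
for a in range(0,360,20):
  w=r*np.array([np.cos(a0+np.radians(a)),np.sin(a0+np.radians(a)),0]);w0=r*np.array([np.cos(a0),np.sin(a0),0])
  print(a,np.round((A.T@(w-w0)/.5)[:2],4))
E
```

```text
t: 2.75
tool_pos: [0.5133, -0.1318, 0.0697]
orientation: [3.083, 0.593, 0.005]
force: [0.1, -0.3, -0.4]
opening: 0.0309
gripper_force: 0.0
t: 3.38
tool_pos: [0.5125, -0.1316, 0.0684]
orientation: [3.084, 0.593, 0.003]
force: [1.2, -1.6, 5.9]
opening: 0.0152
gripper_force: 12.0
[ 0.5125 -0.1316  0.0684] [ 1.1896 -1.5886  5.9373]
177.04344283677236 0.042339588229267894
0 [0. 0.]
20 [-0.0071  0.0269]
40 [-0.0045  0.0545]
60 [0.0074 0.0797]
80 [0.0271 0.0992]
100 [0.0524 0.1108]
120 [0.08   0.1131]
140 [0.1068 0.1058]
160 [0.1295 0.0897]
180 [0.1453 0.0669]
200 [0.1524 0.04  ]
220 [0.1498 0.0123]
240 [ 0.138  -0.0128]
260 [ 0.1182 -0.0323]
280 [ 0.093  -0.0439]
300 [ 0.0653 -0.0462]
320 [ 0.0385 -0.0389]
340 [ 0.0158 -0.0228]
```

```bash
python3 -m crank '[[[-1,-0.007,0.027,-0.002,0,0,0],[-1,-0.0045,0.0545,-0.002,0,0,0],[-1,0.0075,0.08,-0.002,0,0,0],[-1,0.027,0.099,-0.002,0,0,0],[-1,0.0525,0.111,-0.002,0,0,0]]]'

```

```text
t: 4.0
tool_pos: [0.5566, -0.1753, 0.0685]
orientation: [3.083, 0.591, -0.002]
force: [-3.1, -1.3, 6.1]
opening: 0.0151
gripper_force: 12.0
```

```bash
python3 -m crank '[[[-1,0.0275,0.0025,0,0,0,0],[-1,0.0545,-0.005,0,0,0,0],[-1,0.077,-0.021,0,0,0,0],[-1,0.093,-0.044,0,0,0,0],[-1,0.1,-0.071,0,0,0,0]]]'

```

```text
t: 4.62
tool_pos: [0.5899, -0.1208, 0.0685]
orientation: [3.085, 0.593, -0.0]
force: [-4.0, -3.7, 6.6]
opening: 0.0152
gripper_force: 12.0
```

```bash
python3 -m crank '[[[-1,-0.0025,-0.0275,0,0,0,0],[-1,-0.0145,-0.053,0,0,0,0],[-1,-0.034,-0.0725,0,0,0,0],[-1,-0.0595,-0.084,0,0,0,0],[-1,-0.087,-0.086,0,0,0,0]]]'

```

```text
t: 5.25
tool_pos: [0.5327, -0.0987, 0.0683]
orientation: [3.083, 0.592, -0.0]
force: [-0.6, -0.2, -0.1]
opening: 0.0038
gripper_force: 0.0
```

The handle slipped out of the fingers. I'll rise, open and look.

```bash
python3 -m crank '[[[-1,0,0,-0.06,0,0,0],[-1,0,0,-0.12,0,0,0],[0,-0.03,0,-0.16,0,0,0],[0,-0.06,0,-0.16,0,0,0],[0,-0.06,0,-0.16,0,0,0]]]'
python3 - <<'E'
from h import *
import pickle
s=read_state();im=read_camera("wrist")[:,:,::-1];pickle.dump(s,open("w3.pkl","wb"));cv2.imwrite("pics/w3.png",im)
cv2.imwrite("pics/w3b.png",cv2.resize(im,(800,600),interpolation=3));print(s["tool_pos"],s["q"])
E
```

```text
t: 5.88
tool_pos: [0.5039, -0.1084, 0.1468]
orientation: [-3.084, -0.592, 0.003]
force: [-0.3, 0.2, -0.3]
opening: 0.0259
gripper_force: 0.0
[ 0.5039 -0.1084  0.1468] [-0.3115 -0.0723  1.7755  0.0003  1.4406  0.8799]
```

View pics/w3b.png

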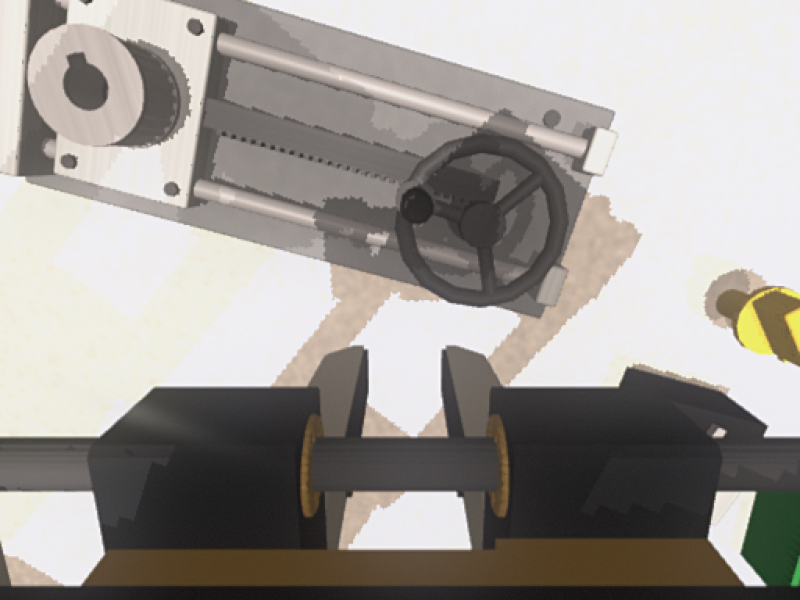

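The crank top is now at about (416,205), the wheel centre at (482,222) and the hub mouth at (86,86) with its keyway towards (76,62). The carriage is close to the end block.

```bash
python3 - <<'E'
from h import *
import pickle
s=pickle.load(open("w3.pkl","rb"));f=1.5625
P={}
for k,(u,v,z) in dict(wheel=(482,221,.061),crank=(417,204,.106),bore=(86,86,.078),cb=(26,180,.012),e=(190,207,.036)).items():
    P[k]=atz("wrist",u/f,v/f,z,s);print(k,P[k])
c=P["crank"].copy();ax=np.array([.5550,-.1337]);d=c[:2]-ax;print(np.linalg.norm(d),np.degrees(np.arctan2(d[1],d[0])))
c[2]=.066;to(c)
th=np.radians(7);Rm=np.array([[np.cos(th),-np.sin(th)],[np.sin(th),np.cos(th)]]);t=np.array(ax)-Rm@[-.015,-.12];print("hub stage",Rm.T@(P["bore"][:2]-t),Rm.T@(np.array([.5505,.0344])-t))
E
```

```text
wheel [ 0.5551 -0.133   0.061 ]
crank [ 0.5537 -0.0935  0.106 ]
bore [0.5448 0.0768 0.078 ]
cb [0.4684 0.1401 0.012 ]
e [0.4965 0.0291 0.036 ]
0.04019067577308437 91.9170945137478
shift/0.5: [0.1028 0.0094 0.1613] tool x axis [ 0.9289  0.3703 -0.0015] y [ 0.3703 -0.9289 -0.0017]
hub stage [0.0005 0.0902] [0.001  0.0474]
```

```bash
python3 -m crank '[[[0,0.1,0.009,0.0,0,0,0],[0,0.103,0.009,0.04,0,0,0],[0,0.103,0.009,0.1,0,0,0],[0,0.103,0.009,0.158,0,0,0],[0,0.103,0.009,0.158,0,0,0]]]' 25
python3 -m crank '[[[-1,0,0,0,0,0,0],[-1,0,0,0,0,0,0],[-1,0,0,0,0,0,0],[-1,0,0,0,0,0,0],[-1,0,0,0,0,0,0]]]'
python3 -c "from h import *;to([.5150,-.1337,.068]);print(read_state()['force'])"
```

```text
t: 6.55
tool_pos: [0.5514, -0.0929, 0.0649]
orientation: [-3.082, -0.592, 0.011]
force: [-0.5, -0.3, -0.8]
opening: 0.0464
gripper_force: 0.0
t: 7.18
tool_pos: [0.5557, -0.0939, 0.0702]
orientation: [3.085, 0.593, 0.002]
force: [-1.0, 2.5, 5.6]
opening: 0.0147
gripper_force: 25.0
shift/0.5: [-0.1052  0.0438  0.0044] tool x axis [0.9287 0.3708 0.0012] y [ 0.3708 -0.9287  0.0006]
[-0.9967  2.4882  5.5987]
```

```bash
python3 -m crank '[[[-1,-0.004,-0.001,0,0,0,0],[-1,-0.008,-0.002,0,0,0,0],[-1,-0.012,-0.003,0,0,0,0],[-1,-0.016,-0.005,0,0,0,0],[-1,-0.016,-0.005,0,0,0,0]]]'
```

```text
t: 7.8
tool_pos: [0.5528, -0.0942, 0.0707]
orientation: [3.082, 0.593, 0.02]
force: [26.5, 2.9, -13.2]
opening: 0.0144
gripper_force: 25.0
```

It is blocked: 26 N of resistance with no movement, so the carriage is at its stop (the 42.8 mm of hub travel matches 4.75 rad). I'll release, rise and look at the shaft.

```bash
python3 -m crank '[[[-1,0.016,0.005,0,0,0,0],[0.2,0.016,0.005,0,0,0,0],[0.2,0.016,0.005,0,0,0,0],[0.5,0.016,0.005,-0.06,0,0,0],[1,0.016,0.005,-0.16,0,0,0]]]'
python3 -m crank '[[[1,-0.08,0.07,-0.06,0,0,0],[1,-0.16,0.15,-0.12,0,0,0],[1,-0.24,0.23,-0.18,0,0,0],[1,-0.34,0.316,-0.2,0,0,0],[1,-0.34,0.316,-0.2,0,0,0]]]'
python3 -m crank '[[[1,0,0,0,0,0,0],[1,0,0,0,0,0,0],[1,0,0,0,0,0,0],[1,0,0,0,0,0,0],[1,0,0,0,0,0,0]]]'
python3 - <<'E'
from h import *
import pickle
s=read_state();im=read_camera("wrist")[:,:,::-1];pickle.dump(s,open("w4.pkl","wb"));cv2.imwrite("pics/w4.png",im)
cv2.imwrite("pics/w4b.png",cv2.resize(im,(800,600),interpolation=3));print(s["tool_pos"],s["q"])
E
```

```text
t: 8.43
tool_pos: [0.5524, -0.0935, 0.1472]
orientation: [-3.083, -0.592, 0.009]
force: [1.0, -0.1, -1.0]
opening: 0.0499
gripper_force: 0.0
t: 9.05
tool_pos: [0.4537, -0.3071, 0.25]
orientation: [3.085, 0.585, -0.001]
force: [0.5, 1.3, -0.3]
opening: 0.0925
gripper_force: 0.0
t: 9.68
tool_pos: [0.4561, -0.3032, 0.2493]
orientation: [-3.085, -0.594, 0.0]
force: [-0.6, -0.4, 0.7]
opening: 0.0931
gripper_force: 0.0
[ 0.4561 -0.3032  0.2493] [-0.6803 -0.0286  1.547   0.      1.6233  0.5098]
```

View pics/w4b.png

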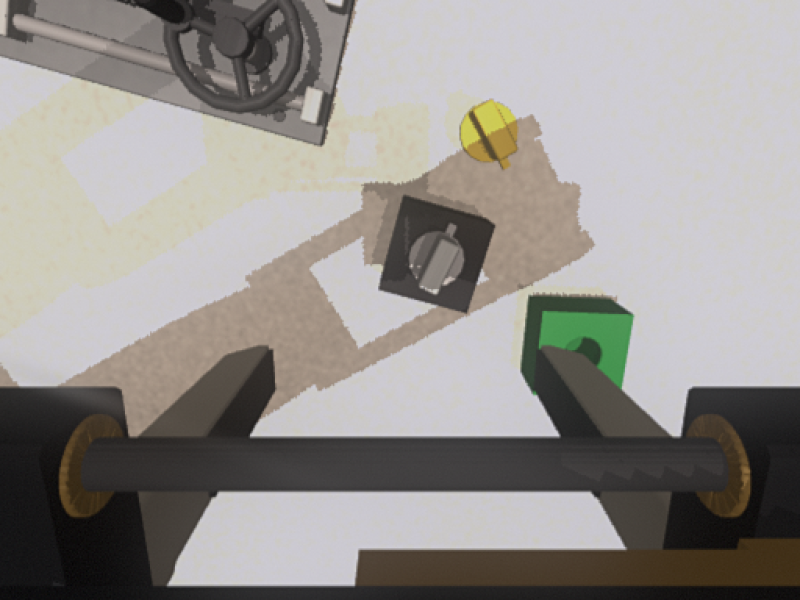

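The black stand is at about (437,255), with the bar between about (449,238) and (430,288) and the lug at (451,230). The green stand is at (585,345) and the yellow piece at (490,130), both clear of the grasp. I'll enlarge the shaft and the earlier view of the bore.

```bash
python3 - <<'E'
import cv2,numpy as np
a=cv2.imread("pics/w4.png")[136:190,255:305];b=cv2.imread("pics/w3.png")[28:82,30:80]
cv2.imwrite("pics/c2.png",np.hstack([cv2.resize(x,None,fx=8,fy=8,interpolation=2) for x in(a,b)]))
E
```

```text
(no output)
```

View pics/c2.png

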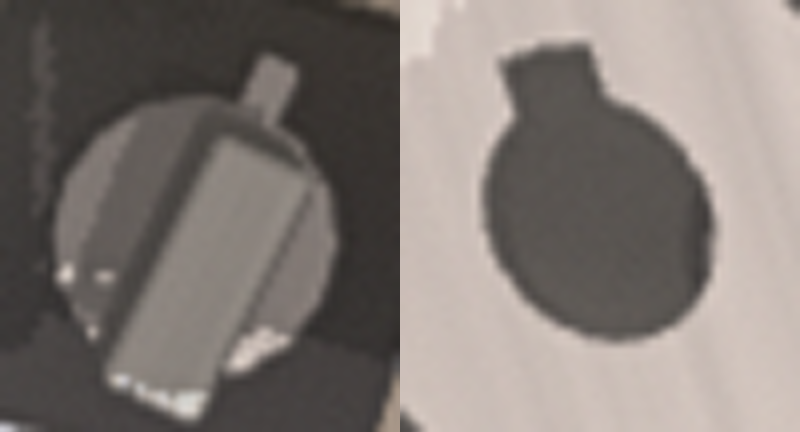

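In the crop's pixels, the left half shows the bar's top-face corners at about (222,135), (312,183), (205,418) and (105,375), the collar centre at (196,235) and the lug end at (277,70). The right half shows the bore centre at about (600,222) and the keyway's outer edge from (500,60) to (590,43).

```bash
python3 - <<'E'
from h import *
import pickle
s=pickle.load(open("w4.pkl","rb"));s3=pickle.load(open("w3.pkl","rb"))
L=lambda u,v,z:atz("wrist",255+u/8-.5,136+v/8-.5,z,s)
K=lambda u,v,z=.078:atz("wrist",30+(u-400)/8-.5,28+v/8-.5,z,s3)
c=[L(*p,.086) for p in((222,135),(312,183),(205,418),(105,375))]
bar=np.mean(c,0);col=L(196,235,.056);lug=L(277,70,.056)
print("bar",bar,"len",np.linalg.norm(c[0]-c[3]),np.linalg.norm(c[1]-c[2]),np.linalg.norm(c[0]-c[1]),"collar",col,"lug",lug,np.linalg.norm(lug-col))
ang=lambda d:np.degrees(np.arctan2(d[1],d[0]))
print("shaft yaw bar",ang(c[0]-c[3]),ang(c[1]-c[2]),"lug",ang(lug-col))
b=K(600,222);o=K(545,52);i=K(561,108)
print("bore",b,"key",ang(o-b),np.linalg.norm(o-b),"edges",ang(K(500,60)-K(517,120)),ang(K(590,43)-K(605,97)),"perp",ang(K(500,60)-K(590,43))-90, "dia",np.linalg.norm(K(483,210)-K(715,225)))
A=R.from_rotvec(s["orientation"]).as_matrix();print("tool x yaw",ang(A[:,0]))
to([bar[0],bar[1],.052])
E
```

```text
bar [ 0.4616 -0.3265  0.086 ] len 0.03817527701092788 0.03713039580635792 0.01446976705214304 collar [ 0.4621 -0.326   0.056 ] lug [ 0.4899 -0.3276  0.056 ] 0.02785792354782376
shaft yaw bar -3.2541805982249628 -1.1775556728491876 lug -3.303111404738712
bore [0.5445 0.0771 0.078 ] key 31.883353291613236 0.015124809488011929 edges 29.156989028394346 29.360419635605044 perp 31.132601022116788 dia 0.022005765492212094
tool x yaw 21.81330664706581
shift/0.5: [-0.0067  0.0472  0.3946] tool x axis [ 0.9285  0.3713 -0.0001] y [ 0.3713 -0.9285 -0.0001]
```

```bash
python3 -m crank '[[[0.2,-0.006,0.02,0.08,0,0,0.1],[0,-0.006,0.047,0.16,0,0,0.2],[0,-0.006,0.047,0.24,0,0,0.27],[0,-0.006,0.047,0.27,0,0,0.27],[0,-0.006,0.047,0.27,0,0,0.27]]]' 20
python3 - <<'E'
from h import *
s=read_state();im=read_camera("wrist");A=R.from_rotvec(s["orientation"]).as_matrix();print(np.degrees(np.arctan2(A[1,0],A[0,0])))
to([.4618,-.3262,.0595])
E
```

```text
t: 10.35
tool_pos: [0.4613, -0.3261, 0.1138]
orientation: [-3.14, 0.065, 0.002]
force: [0.0, 0.3, -0.3]
opening: 0.0487
gripper_force: 0.0
-2.3862274623579367
shift/0.5: [-0.0008 -0.0011  0.1117] tool x axis [ 0.9991 -0.0421  0.0006] y [-0.0421 -0.9991  0.0004]
```

```bash
python3 -m crank '[[[0,0,-0.001,0.06,0,0,0],[0,0,-0.001,0.111,0,0,0],[0,0,-0.001,0.111,0,0,0],[-1,0,-0.001,0.111,0,0,0],[-1,0,-0.001,0.111,0,0,0]]]' 20
python3 -m crank '[[[-1,0,0,0,0,0,0],[-1,0,0,0,0,0,0],[-1,0,0,0,0,0,0],[-1,0,0,0,0,0,0],[-1,0,0,0,0,0,0]]]' 40
```

```text
t: 11.02
tool_pos: [0.463, -0.3271, 0.0611]
orientation: [3.139, -0.069, 0.004]
force: [0.0, -0.0, 0.0]
opening: 0.0312
gripper_force: 0.0
t: 11.65
tool_pos: [0.4617, -0.326, 0.0587]
orientation: [-3.141, 0.07, 0.0]
force: [-0.3, -0.2, -0.0]
opening: 0.0006
gripper_force: 0.0
```

```bash
python3 - <<'E'
from h import *
s=read_state();print(s["opening"],s["gripper_force"],s["tool_pos"],s["force"])
w=read_camera("wrist")[:,:,::-1];a=read_camera("scene")[:,:,::-1];b=read_camera("side")[:,:,::-1]
for n,x in zip(("w5","sc5","si5"),(w,a,b)): cv2.imwrite(f"pics/{n}.png",x)
z=lambda x,h:cv2.resize(x,(400,h),interpolation=2)
cv2.imwrite("pics/c3.png",np.vstack([np.hstack([z(w,300),z(a[215:290,120:220],300)]),np.hstack([z(b[100:175,280:380],300),z(w[170:320,150:350],300)])]))
E
```

```text
0.0005909502704752065 0.0 [ 0.4617 -0.326   0.0587] [-0.2952 -0.1996 -0.0173]
```

View pics/c3.png

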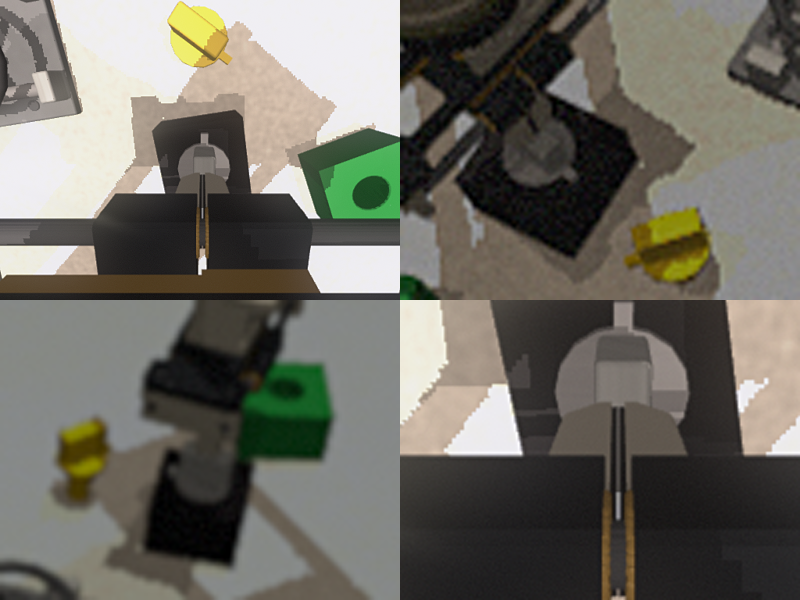

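The wrist view shows the bar right below the fingers, and they have shut on nothing. Seen at (600,400) in the crop, their tips overlap the bar's top, so they seem to end higher than I assumed. I'll open a little and feel downward gently.

```bash
python3 -m crank '[[[-0.3,0,0,0,0,0,0],[-0.3,0,0,0,0,0,0],[-0.3,0,0,0.004,0,0,0],[-0.3,0,0,0.009,0,0,0],[-0.3,0,0,0.012,0,0,0]]]' 20
python3 -m crank '[[[-0.3,0,0,0,0,0,0],[-0.3,0,0,0,0,0,0],[-0.3,0,0,0,0,0,0],[-0.3,0,0,0,0,0,0],[-0.3,0,0,0,0,0,0]]]' 20
```

```text
t: 12.42
tool_pos: [0.4616, -0.326, 0.0525]
orientation: [-3.141, 0.07, 0.001]
force: [-0.3, 0.1, -0.1]
opening: 0.0322
gripper_force: 0.0
t: 13.05
tool_pos: [0.4618, -0.3261, 0.0529]
orientation: [3.141, -0.07, 0.0]
force: [0.1, -0.5, 0.3]
opening: 0.0326
gripper_force: 0.0
```

```bash
python3 -m crank '[[[-0.3,0,0,0.006,0,0,0],[-0.3,0,0,0.012,0,0,0],[-0.3,0,0,0.012,0,0,0],[-0.3,0,0,0.012,0,0,0],[-0.3,0,0,0.012,0,0,0]]]' 20
python3 -m crank '[[[-0.3,0,0,0.006,0,0,0],[-0.3,0,0,0.012,0,0,0],[-0.3,0,0,0.012,0,0,0],[-0.3,0,0,0.012,0,0,0],[-0.3,0,0,0.012,0,0,0]]]' 20
```

```text
t: 13.68
tool_pos: [0.4619, -0.3262, 0.0469]
orientation: [3.141, -0.07, 0.0]
force: [0.3, -0.1, -0.6]
opening: 0.0325
gripper_force: 0.0
t: 14.3
tool_pos: [0.4619, -0.3261, 0.0409]
orientation: [3.141, -0.07, 0.0]
force: [-0.7, -0.5, 0.4]
opening: 0.0325
gripper_force: 0.0
```

```bash
python3 -m crank '[[[-0.3,0,0,0.006,0,0,0],[-0.3,0,0,0.012,0,0,0],[-0.3,0,0,0.012,0,0,0],[-1,0,0,0.012,0,0,0],[-1,0,0,0.012,0,0,0]]]' 20
python3 -m crank '[[[-1,0,0,0,0,0,0],[-1,0,0,0,0,0,0],[-1,0,0,0,0,0,0],[-1,0,0,0,0,0,0],[-1,0,0,0,0,0,0]]]' 45
```

```text
t: 14.92
tool_pos: [0.4619, -0.3262, 0.035]
orientation: [3.141, -0.07, 0.0]
force: [-0.9, -1.5, -0.6]
opening: 0.0171
gripper_force: 0.3
t: 15.55
tool_pos: [0.4619, -0.3262, 0.0349]
orientation: [3.141, -0.07, 0.0]
force: [-0.7, 0.8, 0.4]
opening: 0.0154
gripper_force: 45.0
```

Gripped at 45 N with a 15.4 mm opening. Now I'll lift and carry it over, then turn +33°.

```bash
python3 -m crank '[[[-1,0,0,-0.07,0,0,0],[-1,0,0,-0.15,0,0,0],[-1,0,0,-0.23,0,0,0],[-1,0.02,-0.08,-0.27,0,0,0],[-1,0.04,-0.18,-0.27,0,0,0]]]'
python3 -m crank '[[[-1,0.03,-0.1,0,0,0,-0.06],[-1,0.05,-0.2,0,0,0,-0.14],[-1,0.07,-0.32,0,0,0,-0.22],[-1,0.08,-0.44,0,0,0,-0.3],[-1,0.09,-0.55,0,0,0,-0.367]]]'
python3 - <<'E'
from h import *
s=read_state();A=R.from_rotvec(s["orientation"]).as_matrix();print(np.degrees(np.arctan2(A[1,0],A[0,0])),s["opening"],s["gripper_force"])
to([.5447,.0771,.113])
E
```

```text
t: 16.18
tool_pos: [0.4869, -0.2374, 0.1722]
orientation: [3.139, -0.073, 0.005]
force: [0.7, -0.8, -2.0]
opening: 0.0156
gripper_force: 45.0
t: 16.8
tool_pos: [0.5424, 0.0379, 0.1695]
orientation: [-3.029, -0.832, 0.001]
force: [0.8, -0.1, -0.8]
opening: 0.0159
gripper_force: 45.0
30.727652164153135 0.015943861202806005 44.99863564968109
shift/0.5: [ 0.044  -0.065   0.1129] tool x axis [ 0.8596  0.511  -0.0005] y [ 0.511  -0.8596 -0.0006]
```

```bash
python3 -m crank '[[[-1,0.04,-0.06,0.03,0,0,0],[-1,0.044,-0.065,0.06,0,0,0],[-1,0.044,-0.065,0.09,0,0,0],[-1,0.044,-0.065,0.1,0,0,0],[-1,0.044,-0.065,0.1,0,0,0]]]'
python3 -c "
from h import *
import pickle
s=read_state();im=read_camera('wrist')[:,:,::-1];a=read_camera('scene')[:,:,::-1];b=read_camera('side')[:,:,::-1];pickle.dump(s,open('w6.pkl','wb'))
for n,x in zip(('w6','sc6','si6'),(im,a,b)): cv2.imwrite(f'pics/{n}.png',x)
z=lambda x:cv2.resize(x,(400,300),interpolation=2)
cv2.imwrite('pics/c4.png',np.vstack([cv2.resize(im[140:260,180:340],(800,600),interpolation=2)[:300],np.hstack([z(a[125:200,220:320]),z(b[180:255,220:320])])]))
to([.5447,.0771,.103]);print(s['tool_pos'])"
```

```text
t: 17.42
tool_pos: [0.5451, 0.0737, 0.1194]
orientation: [-3.032, -0.824, 0.002]
force: [0.6, 0.0, -1.3]
opening: 0.0158
gripper_force: 45.0
shift/0.5: [ 0.0008 -0.0062  0.0352] tool x axis [0.8622 0.5065 0.001 ] y [ 0.5065 -0.8622  0.0006]
[0.5451 0.0737 0.1194]
```

```bash
python3 -m crank '[[[-1,0.001,-0.005,0.01,0,0,0],[-1,0.001,-0.005,0.02,0,0,0],[-1,0.001,-0.005,0.02,0,0,0],[-1,0.001,-0.005,0.02,0,0,0],[-1,0.001,-0.005,0.02,0,0,0]]]'
python3 -c "
from h import *
to([.5447,.0771,.096]);print(read_state()['force'])"
```

```text
t: 18.2
tool_pos: [0.5447, 0.0773, 0.11]
orientation: [3.031, 0.826, 0.0]
force: [0.1, -0.6, -0.5]
opening: 0.0156
gripper_force: 45.0
shift/0.5: [-0.0001  0.0004  0.0281] tool x axis [0.8617 0.5075 0.0003] y [ 0.5075 -0.8617  0.0002]
[ 0.1118 -0.5682 -0.5493]
```

View pics/c4.png

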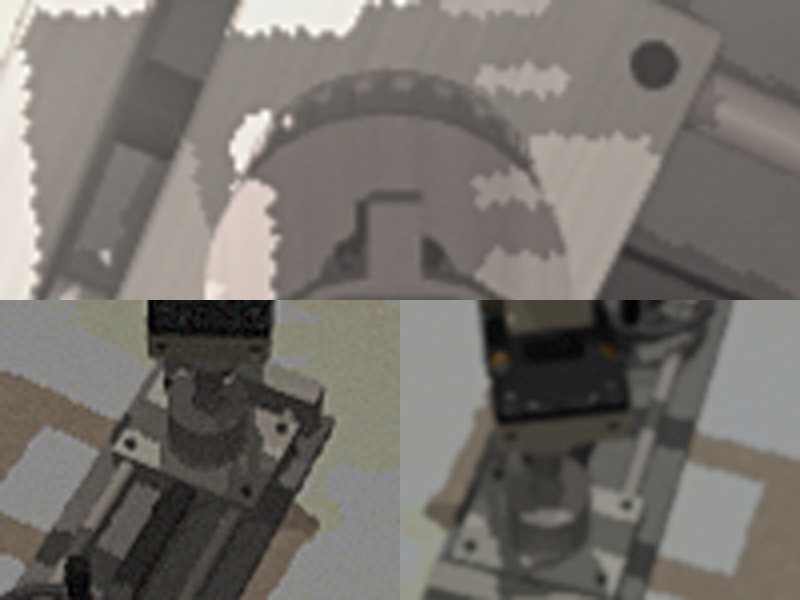

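The top panel shows the lug (columns 368–422) over the hub face, with the keyway's edge just behind it at about (358,200), so it is well aligned. Now I'll descend gently.

```bash
python3 -m crank '[[[-1,0,0,0.006,0,0,0],[-1,0,0,0.012,0,0,0],[-1,0,0,0.018,0,0,0],[-1,0,0,0.022,0,0,0],[-1,0,0,0.022,0,0,0]]]'
```

```text
t: 18.82
tool_pos: [0.5448, 0.0766, 0.0988]
orientation: [3.03, 0.825, 0.001]
force: [1.3, -3.0, -1.4]
opening: 0.0157
gripper_force: 45.0
```

```bash
python3 -m crank '[[[-1,0,0.001,0.005,0,0,0],[-1,0,0.001,0.01,0,0,0],[-1,0,0.001,0.015,0,0,0],[-1,0,0.001,0.02,0,0,0],[-1,0,0.001,0.024,0,0,0]]]'
```

```text
t: 19.45
tool_pos: [0.545, 0.0763, 0.0868]
orientation: [3.03, 0.826, 0.0]
force: [1.2, -5.2, 2.0]
opening: 0.0155
gripper_force: 45.0
```

```bash
python3 -m crank '[[[-1,-0.001,0.002,0.003,0,0,0],[-1,-0.001,0.002,0.006,0,0,0],[-1,-0.001,0.002,0.009,0,0,0],[-1,-0.001,0.002,0.012,0,0,0],[-1,-0.001,0.002,0.012,0,0,0]]]'
```

```text
t: 20.08
tool_pos: [0.5446, 0.0759, 0.0805]
orientation: [-3.031, -0.826, 0.001]
force: [1.3, -0.9, -1.8]
opening: 0.0161
gripper_force: 45.0
```

The tip is 22 mm deep with no resistance, so the key is in the keyway. I'll push on against the spring.

```bash
python3 -m crank '[[[-1,0,0,0.005,0,0,0],[-1,0,0,0.01,0,0,0],[-1,0,0,0.015,0,0,0],[-1,0,0,0.02,0,0,0],[-1,0,0,0.02,0,0,0]]]' 55
python3 -m crank '[[[-1,0,0,0.004,0,0,0],[-1,0,0,0.008,0,0,0],[-1,0,0,0.012,0,0,0],[-1,0,0,0.015,0,0,0],[-1,0,0,0.015,0,0,0]]]'
```

```text
t: 20.7
tool_pos: [0.5449, 0.0758, 0.0711]
orientation: [-3.031, -0.826, -0.0]
force: [-2.8, 0.1, 5.0]
opening: 0.0154
gripper_force: 55.0
t: 21.32
tool_pos: [0.5449, 0.0758, 0.0638]
orientation: [-3.031, -0.826, -0.0]
force: [-2.9, -0.6, 6.2]
opening: 0.0153
gripper_force: 55.0
```

```bash
python3 -m crank '[[[-1,0,0,0.002,0,0,0],[-1,0,0,0.004,0,0,0],[-1,0,0,0.006,0,0,0],[-1,0,0,0.006,0,0,0],[-1,0,0,0.006,0,0,0]]]'
```

```text
t: 21.95
tool_pos: [0.5451, 0.0759, 0.0628]
orientation: [3.031, 0.826, 0.001]
force: [-10.3, -1.1, 21.1]
opening: 0.0159
gripper_force: 55.0
```

The collar is home: z matches the predicted 0.0629 and the force rises stiffly to 21 N. Before handing in, I'll check in the pictures that letting go of the crank did not turn the wheel back from the stop.

```bash
python3 - <<'E'
from h import *
import pickle
def polar(i,ax,z=.061):
    s=pickle.load(open(f"w{i}.pkl","rb"));im=cv2.imread(f"pics/w{i}.png",0)
    th=np.radians(np.arange(0,360,.5));r=np.linspace(.016,.037,22)
    T,Rr=np.meshgrid(th,r,indexing="ij");uv=np.array([proj("wrist",[ax[0]+b*np.cos(a),ax[1]+b*np.sin(a),z],s) for a,b in zip(T.ravel(),Rr.ravel())],np.float32)
    u=uv[:,0].reshape(T.shape);v=uv[:,1].reshape(T.shape);print(i,"out of view",((u<0)|(v<0)).mean())
    return cv2.remap(im,u,v,1)
ax=(.5550,-.1335)
for z in(.055,.06):
  P={i:polar(i,ax,z).mean(1) for i in(1,2,3,4)}
  for i in P:
    p=cv2.GaussianBlur(P[i].reshape(1,-1),(0,0),4).ravel() if 0 else np.convolve(np.r_[P[i][-8:],P[i],P[i][:8]],np.ones(17)/17,"valid")
    m=[k/2 for k in range(720) if p[k]==min(p[np.arange(k-40,k+41)%720])];print(z,i,m,[int(p[int(2*k)]) for k in m])
E
python3 -c "
from h import *
s=read_state();print(s['t'],s['tool_pos'],s['force'])
import cv2
for n in('wheel',):
  a=cv2.imread('pics/sc5.png',0).astype(float);b=read_camera('scene')[:,:,::-1];cv2.imwrite('pics/sc7.png',b)
  b=cv2.cvtColor(b,6).astype(float);print('board/wrench/tin diffs',[abs(a-b)[y0:y1,x0:x1].mean().round(2) for x0,x1,y0,y1 in((280,330,245,300),(320,370,160,220),(290,325,80,115),(400,450,100,150))])"
```

```text
21.95 [0.5451 0.0759 0.0628] [-10.3463  -1.0593  21.093 ]
board/wrench/tin diffs [np.float64(3.91), np.float64(3.06), np.float64(7.82), np.float64(3.1)]Traceback (most recent call last):
  File "<stdin>", line 11, in <module>
  File "<stdin>", line 6, in polar
  File "h.py", line 16, in proj
    c,e,A=cam(n,s);q=A.T@(np.array(p)-e);return np.array([c["fx"]*q[0]/q[2]+c["cx"],c["fy"]*q[1]/q[2]+c["cy"]])
          ~~~^^^^^
  File "h.py", line 6, in cam
    c=get_calibration(n)
ValueError: time passes only in moves, steps and waits
```

```bash
python3 - <<'E'
from h import *
import pickle
c=get_calibration("wrist")
def polar(i,ax,z):
    s=pickle.load(open(f"w{i}.pkl","rb"));im=cv2.imread(f"pics/w{i}.png",0)
    T4=np.eye(4);T4[:3,:3]=R.from_rotvec(s["orientation"]).as_matrix();T4[:3,3]=s["tool_pos"];M=np.linalg.inv(T4@c["mount"])
    T,Q=np.meshgrid(np.radians(np.arange(0,360,.5)),np.linspace(.016,.037,22),indexing="ij")
    q=np.stack([ax[0]+Q*np.cos(T),ax[1]+Q*np.sin(T),z+0*T],-1)@M[:3,:3].T+M[:3,3]
    u=(c["fx"]*q[...,0]/q[...,2]+c["cx"]).astype(np.float32);v=(c["fy"]*q[...,1]/q[...,2]+c["cy"]).astype(np.float32)
    return cv2.remap(im,u,v,1,borderValue=255)
for z in(.05,.058):
  for i in(1,2,3,4):
    p=polar(i,(.5550,-.1335),z).mean(1);p=np.convolve(np.r_[p[-8:],p,p[:8]],np.ones(17)/17,"valid")
    print(z,i,[(k/2,int(p[k])) for k in range(720) if p[k]==min(p[np.arange(k-30,k+31)%720])])
E
```

```text
0.05 1 [(54.0, 59), (124.0, 81), (172.0, 81), (245.5, 108), (315.0, 56)]
0.05 2 [(50.0, 65), (110.5, 83), (183.5, 61), (245.0, 85), (300.0, 56)]
0.05 3 [(2.0, 74), (62.5, 58), (102.5, 51), (208.5, 62), (243.0, 89), (331.5, 63)]
0.05 4 [(77.5, 46), (143.5, 91), (208.0, 62), (237.0, 63), (270.5, 76), (300.5, 64), (327.5, 55)]
0.058 1 [(52.0, 59), (120.5, 81), (184.0, 80), (248.5, 105), (319.0, 57)]
0.058 2 [(50.0, 65), (109.0, 83), (182.0, 61), (247.0, 88), (302.5, 56)]
0.058 3 [(5.5, 74), (67.5, 58), (101.0, 51), (206.5, 64), (244.5, 91), (335.0, 64)]
0.058 4 [(78.5, 43), (148.0, 89), (212.5, 66), (239.5, 63), (269.0, 72), (296.0, 63), (322.0, 60)]
```

```bash
python3 - <<'E'
from h import *
import pickle
c=get_calibration("wrist");th=np.radians(7);S=np.array([[np.cos(th),-np.sin(th)],[np.sin(th),np.cos(th)]])
def prof(i,org,xs,ys,z):
    s=pickle.load(open(f"w{i}.pkl","rb"));im=cv2.imread(f"pics/w{i}.png",0)
    T4=np.eye(4);T4[:3,:3]=R.from_rotvec(s["orientation"]).as_matrix();T4[:3,3]=s["tool_pos"];M=np.linalg.inv(T4@c["mount"])
    X,Y=np.meshgrid(xs,ys);w=np.stack([X,Y],-1)@S.T+org
    q=np.concatenate([w,np.full(X.shape+(1,),z)],-1)@M[:3,:3].T+M[:3,3]
    u=(c["fx"]*q[...,0]/q[...,2]+c["cx"]).astype(np.float32);v=(c["fy"]*q[...,1]/q[...,2]+c["cy"]).astype(np.float32)
    return cv2.remap(im,u,v,2,borderValue=255)
xs=np.arange(-12,13,3)/1000;ys=np.arange(34,62,1)/1000
for i,o in((6,(.5447,.0765)),(1,(.5447,.0765))):
    print(i);p=prof(i,np.array(o),xs,ys,.03)
    for y,r in zip(ys,p): print(int(y*1000),r)
E
```

```text
6
34 [164 155 132 133 133 136 136 136 137]
35 [161 161 137 133 134 135 135 136 137]
36 [162 164 160 133 135 136 136 138 137]
37 [163 163 165 144 135 136 137 136 138]
38 [160 160 163 165 133 135 135 136 136]
39 [147 142 144 148 127 124 127 129 127]
40 [115 113 102  99  99  97  99  99 108]
41 [ 95  98  75  87  89  86  87  91 105]
42 [101 103  79  89  91  89  89  93 108]
43 [101 106  81  88  91  90  91  95 108]
44 [113 117  81  88  92  92  91  98 110]
45 [120 122  84  91  94  93  92  95 108]
46 [119 121  83  91  95  95  93  97 110]
47 [120 120  86  92  96  94  93  93 109]
48 [121 122  86  92  96  95  93  95 111]
49 [122 125  87  94  98  97  95  93 109]
50 [116 114  88  94  98  96  95  96 107]
51 [101 100  92  97  97  99  97 100 100]
52 [ 99 100 101 104 104 106 103 104 102]
53 [107 108 111 112 110 112 113 112 112]
54 [124 126 128 130 131 128 129 132 131]
55 [139 141 141 142 141 143 141 141 140]
56 [141 144 143 144 144 144 143 141 141]
57 [140 141 143 144 143 142 141 142 140]
58 [142 143 143 144 144 143 143 143 142]
59 [142 145 144 145 146 144 145 144 142]
60 [147 147 146 147 147 147 146 
[... 382 characters left out ...]
5 79 75 78 85 77 89]
43 [96 96 87 92 90 94 88 76 87]
44 [ 92  93  85  98 103  95  88  76  83]
45 [ 91  92  86  96 101  96  87  73  81]
46 [ 93  91  87  95 101  96  87  73  81]
47 [ 92  90  86  95 100  95  87  73  81]
48 [ 91  90  87  97 101  95  86  72  81]
49 [ 92  90  85  96 102  96  87  72  79]
50 [ 92  88  84  96 101  94  88  75  80]
51 [ 93  90  82  92 100  84  86  80  79]
52 [92 90 84 80 84 78 80 82 81]
53 [92 90 87 81 77 77 80 83 81]
54 [93 92 89 86 83 82 83 82 80]
55 [94 92 90 88 87 84 82 82 80]
56 [93 92 90 87 86 86 82 81 80]
57 [92 92 90 88 87 85 83 80 81]
58 [92 92 90 88 86 83 82 81 81]
59 [91 89 89 88 84 83 81 81 79]
60 [92 90 86 85 84 81 80 80 77]
61 [93 90 89 90 87 84 86 88 83]
```

In the profile, the dark stud begins right at the carriage edge with no lighter gap between them, so the carriage is at its stop. The shaft is held home at 21 N. I'm handing in.

```bash
python3 -c "
from plant import *
s=read_state();print(s['t'],s['tool_pos'],s['force'],s['gripper_force']);print(close_job())"
```

```text
22.0 [0.54513859 0.07584758 0.06281499] [-10.40074165  -0.58788599  20.14083013] 55.01224637031555
the job is handed in; nothing more can be done
None
```

I handed the job in at 22.0 s: the handwheel was wound until it blocked, and the keyed shaft is in the hub with its collar home, still gripped at 55 N and pressed down with about 20 N; the carriage is at its stop as far as the pictures show (a gap under about 0.7 mm would not be visible), and I never went near the tin, wrench or board but did not confirm their positions closely at the end.

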